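Load the dry-block heater with the samples

ROBOT

A 6-joint arm with a two-finger parallel gripper is mounted at the origin on a cart in front of the work surface, level with it; the furniture and walls round the work are solid. World frame = base frame: x ahead of the robot, y to its left, z up, the work surface at z = 0. Lengths are in m, angles in rad, forces in N, time in s.
With the tool pointing down it reaches from about 0.35 to 0.775 m from the base axis. Payload 5.5 kg.
Tool frame: the origin (TCP) lies midway between the tips of the shut fingers; the grasp point (between the pads) lies 19 mm behind it; z points along the fingers, y is the line along which they close (so a half turn about z gives the same grasp; the last joint's range is limited). The gripper opens to 85 mm and grips with 20 to 120 N. Pads are 22 mm wide; open, the fingers measure 114 mm over their backs; the gripper's body (76 mm by 85 mm) begins 54 mm behind the grasp point. The pads swing forward as they close: fully open they stand 13 mm farther back than shut.
Start: joints at [-1.243, 0.313, 0.046, 1.304, 0, 1.431], TCP at [0.259, -0.513, 0.231] pointing down, gripper open.
Joint ranges: [-2.76, 2.76], [-0.86, 1.69], [-1.03, 1.26], [-2.2, 2.34], [-1.47, 1.5], [-3.14, 3.14]. Speed limits (rad/s): [2.57, 2.57, 3.14, 3.14, 3.14, 3.14].

INTERFACE

Orientations are given as a unit quaternion [w, x, y, z].
In Python, from bench import monitor, viewer, order gives the robot as it stands.
- The arm moves only by the shell command python3 -m inch 'ROWS' [OPENING]. ROWS is JSON, a list of rows, each a list of 6 numbers: the shift along the tool's x, y, z in units of 30 mm (1.0 is 30 mm), then the turn, a rotation vector about the tool's x, y, z in units of 5 degrees (1.0 is 5 degrees). A call has 1 to 10 rows; each row shifts and turns the commanded pose from where the row before left it, along the tool's axes as they then stand; what a row does not reach is not made up. A row lasts 1/12 s, in which the tool goes at most 41.7 mm and 7.16 degrees, less where a joint would pass 70% of its speed; a pose out of reach is approached as far as the arm can. A call is refused whole if a number of a shift passes 1 or a number of a turn 1, either way. A call with a gripper value outside its range is refused whole. OPENING is the finger opening in mm, from 0 to 85.4, set as the call begins (- or left out, the last holds). The fingers move at their own pace and stop on an object; the grip force is fixed at half the most. Time passes only in rows, so rows that do not move let the fingers close. It gives the time, the measured TCP pose, the force, the opening and the grip force at its end, in the units of the state.
- monitor.get_obs(): the state, without advancing time (a new reading comes with each control period).
- viewer.camera(name): name is "side" or "top"; returns a dict with "frame" (420x560x3 uint8, red, green, blue), "mtx" (3x3 intrinsics, pixels), "extrinsics" (4x4, takes a point from camera to world coordinates). Camera axes: x right, y up, looking along -z (the intrinsics and any distortion apply to the point x, -y, -z); pixel columns grow to the right and rows downward; lengths in m; the calibration is good to about 2 mm. A picture is of the moment at which its call begins. There is no depth.
- order.sign_off(): hands the job in; it is judged then, once.
Trained networks look in a picture, given as the dict that the camera call returned (one of the last four; its "shot" number tells which), for a name from the list of things; names that differ only in an ending like _2 or _b are one class to them, and where a whole thing is asked for, a point or a joint stands for the part that bears it (a point fixed in the world has none). Each returns a list of dicts, best first, with "confidence" (0 to 1); they miss things now and then, are a little off and sometimes report something else, mostly with a low value. They report only what shows in the picture. A call takes as long as a camera call. They do not tell look-alikes from the thing itself.
- viewer.cut_out(picture, name): "mask" (420x560 bool, what is visible of it) and "centre" ([column, row] in pixels, amid what is visible of it).
The state is a dict: "clock": time; "joint_pos": joint angles; "dq": joint speeds; "joint_efforts": joint torques, N m; "position": TCP position; "eef_rot": TCP orientation; "ft_force": force on the tool from outside, world axes, zero at the start; "wrist_torque": the same for the moment, N m; "opening": finger opening in m; "grasp_force": force on a finger pad.
Only numpy, scipy, OpenCV 4.12 (cv2) and the standard library are available. Lean on these libraries where they do the work, as an engineer would, in place of code of your own. Each camera call takes 0.05 s, during which the arm holds its last target. There are 200 camera calls.

TASK

Bring the samples to temperature for the rheometer: stand the three jars and the vial beside them (not those in the blue tray) in the dry-block heater, each seated upright on the floor of the bore cut for its size, since only a matching bore heats it evenly. Keep them upright on the way, lower them in rather than dropping them, and leave the two measuring tools on the worktop standing where they are.

Things in the scene. Friction and masses are not known exactly. Their poses are not given: they have to be found in the camera images.
- sample_vial: Loose slim glass vial with a white cap, 46 mm tall, standing on the worktop by the three jars (the vials in the blue tray at the back are not meant). Body 20 mm diameter up to 37 mm, where it is to be gripped. Origin: centre of its underside, z up.
- small_jar: Loose smallest jar, brown with a blue lid, 50 mm tall. Body 40 mm diameter up to 39 mm, where it is to be gripped; lid 42 mm diameter. Origin: centre of its underside, z up.
- medium_jar: Loose middle-sized jar, cream with a white lid, 62 mm tall. Body 52 mm diameter up to 48 mm, where it is to be gripped; lid 54 mm diameter. Origin: centre of its underside, z up.
- large_jar: Loose largest jar, clear with a black lid, 80 mm tall. Body 60 mm diameter up to 62 mm, where it is to be gripped; lid 62 mm diameter. Origin: centre of its underside, z up.
- block_vial: Fixed aluminium block, 86x86x36 mm, one round blind bore in its middle: 27 mm wide, 16 mm deep, floor 20 mm above the origin, mouth chamfered 3 mm. Narrowest bore, cut for the vial. The four blocks sit 2 x 2 in any order, 90 mm apart, in a low grey heater (fixed, 192x220 mm), tops 50 mm over the worktop, 2 mm over its rim. Origin: centre of the underside; z up, x and y along the edges.
- block_small: Fixed aluminium block, 86x86x36 mm, one round blind bore in its middle: 47 mm wide, 16 mm deep, floor 20 mm above the origin, mouth chamfered 3 mm. Second narrowest bore, cut for the smallest jar. Origin: centre of the underside; z up, x and y along the edges.
- block_medium: Fixed aluminium block, 86x86x36 mm, one round blind bore in its middle: 59 mm wide, 20 mm deep, floor 16 mm above the origin, mouth chamfered 3 mm. Second widest bore, cut for the middle-sized jar. Origin: centre of the underside; z up, x and y along the edges.
- block_large: Fixed aluminium block, 86x86x36 mm, one round blind bore in its middle: 67 mm wide, 24 mm deep, floor 12 mm above the origin, mouth chamfered 3 mm. Widest bore, cut for the largest jar. Origin: centre of the underside; z up, x and y along the edges.
- cone_40: Loose bystander: slender metal measuring cone standing on its round face, 40 mm diameter, 82 mm tall; easily toppled. Origin: centre of its underside, z up.
- plate_50: Loose bystander: slender metal measuring plate standing on its round face, 50 mm diameter, 88 mm tall; easily toppled. Origin: centre of its underside, z up.
There are look-alikes about, which are no part of the job. What is shaped like the large_jar but orange or yellow is not meant.

How it is judged:
At the end, for the whole second after the job is handed in: Each of the four containers stands in its own matching bore: within 8 mm of the bore's centre, its underside within 4 mm of the bore's floor, upright within about 6 degrees, released and at rest; both measuring tools stand within 20 mm of where they were (horizontal distance between sample_vial and block_vial below 0.008 m and z of sample_vial in the frame of block_vial below 0.024 m and angle between each of sample_vial, small_jar, medium_jar, large_jar's own z axis and vertical below 0.1 rad and linear speed of each of sample_vial, small_jar, medium_jar, large_jar below 0.02 m/s and contact force between the fingers and sample_vial below 0.05 N and horizontal distance between small_jar and block_small below 0.008 m and z of small_jar in the frame of block_small below 0.024 m and contact force between the fingers and small_jar below 0.05 N and horizontal distance between medium_jar and block_medium below 0.008 m and z of medium_jar in the frame of block_medium below 0.02 m and contact force between the fingers and medium_jar below 0.05 N and horizontal distance between large_jar and block_large below 0.008 m and z of large_jar in the frame of block_large below 0.016 m and contact force between the fingers and large_jar below 0.05 N and distance of each of cone_40, plate_50 from where it was at the start of the episode below 0.02 m and angle between each of cone_40, plate_50's own z axis and vertical below 0.15 rad); the robot touches nothing.
It fails at once if a measuring tool on the worktop is pushed more than 20 mm or toppled (distance of any of cone_40, plate_50 from where it was at the start of the episode above 0.02 m or angle between any of cone_40, plate_50's own z axis and vertical above 0.3 rad).
It fails at once if a sample container is tipped more than about 35 degrees (angle between any of sample_vial, small_jar, medium_jar, large_jar's own z axis and vertical above 0.6 rad).
It fails at once if a sample container is dropped: out of the fingers it reaches 0.6 m/s (a free fall of about 2 cm) ((linear speed of sample_vial above 0.6 m/s and contact force between the fingers and sample_vial below 0.05 N) or (linear speed of small_jar above 0.6 m/s and contact force between the fingers and small_jar below 0.05 N) or (linear speed of medium_jar above 0.6 m/s and contact force between the fingers and medium_jar below 0.05 N) or (linear speed of large_jar above 0.6 m/s and contact force between the fingers and large_jar below 0.05 N)).
It also fails if it takes over 99 s, if anything falls off the work surface, if the arm or the gripper's body presses on something with over 40 N, if the wrist force passes 120 N, or if a joint passes its speed limit or range.

## Working session

There is one attempt and no reset: what is moved stays moved. The work goes in short steps, Python scripts to look and compute and a shell command to move; the robot and the scene stay as the last step left them, time stands still between calls to the robot, and variables do not carry over. Pictures are saved under pics/ and viewed, at most 14 in all, crops included, and the job is handed in when it is done.

```bash
mkdir -p pics; ls; python3 - <<'E'
from bench import monitor, viewer
import cv2,numpy as np
o=monitor.get_obs(); print(o)
for n in("top","side"):
    p=viewer.camera(n); cv2.imwrite(f"pics/{n}0.png",p["frame"][:,:,::-1]); print(n,p.keys(),p["mtx"],p["extrinsics"])
    for k in "sample_vial small_jar medium_jar large_jar block_vial block_small block_medium block_large cone_40 plate_50".split():
        print(k,[(round(d["confidence"],2),np.round(d["centre"]).tolist(),int(d["mask"].sum())) for d in viewer.cut_out(p,k)])
E
```

```text
pics
{'clock': 0.0, 'joint_pos': array([-1.24258609e+00,  3.14035043e-01,  4.50052877e-02,  1.30356559e+00,
        1.13602995e-05,  1.43117513e+00]), 'dq': array([ 0.00201439,  0.0008661 , -0.00042121, -0.00081245,  0.00092605,
        0.00184941]), 'joint_efforts': array([ 8.19810484e-04, -4.80626929e+01,  2.98533314e+01,  1.93228171e-02,
       -3.29172180e-04, -6.63966716e-06]), 'position': array([ 0.25912375, -0.51276212,  0.23039989]), 'eef_rot': array([-8.96045695e-04,  9.72765845e-01,  2.31788268e-01, -7.90380202e-05]), 'ft_force': array([-0.1003032 ,  0.12703879, -0.01082965]), 'wrist_torque': array([ 0.01352652, -0.02453652,  0.01336773]), 'grasp_force': 0.0, 'opening': 0.08538344379276352}
top dict_keys(['frame', 'mtx', 'extrinsics', 'shot']) [[413.96607782   0.         282.14808702]
 [  0.         413.96607782 208.12885515]
 [  0.           0.           1.        ]] [[-0.00452085  0.99669297 -0.0811338   0.44725149]
 [-0.99987407 -0.00327118  0.01552899 -0.05687755]
 [ 0.01521223  0.08119379  0.99658224  1.43275359]
 [ 0.          0.          0.          1.        ]]
samp
[... 764 characters left out ...]
58 -0.34447406  0.18589638  0.19464173]
 [-0.00166244  0.4714687   0.88188123  1.22508648]
 [ 0.          0.          0.          1.        ]]
sample_vial [(0.42, [328.0, 202.0], 98), (0.38, [404.0, 276.0], 1132)]
small_jar [(0.55, [318.0, 230.0], 236), (0.35, [372.0, 259.0], 996)]
medium_jar [(0.59, [282.0, 212.0], 425)]
large_jar [(0.93, [284.0, 172.0], 560), (0.66, [355.0, 185.0], 606), (0.42, [416.0, 242.0], 993)]
block_vial []
block_small [(0.56, [383.0, 230.0], 947)]
block_medium [(0.61, [405.0, 273.0], 1136)]
block_large [(0.84, [417.0, 244.0], 1007), (0.59, [295.0, 278.0], 170)]
cone_40 [(0.49, [295.0, 279.0], 188)]
plate_50 [(0.74, [373.0, 261.0], 1090), (0.58, [259.0, 260.0], 304)]
```

```bash
python3 - <<'E'
import cv2
a=cv2.imread("pics/top0.png")[130:310,120:360]; cv2.imwrite("pics/top0c.png",cv2.resize(a,(800,600),interpolation=cv2.INTER_CUBIC))
a=cv2.imread("pics/side0.png")[130:340,180:460]; cv2.imwrite("pics/side0c.png",cv2.resize(a,(800,600),interpolation=cv2.INTER_CUBIC))
E
```

```text
(no output)
```

View pics/top0.png

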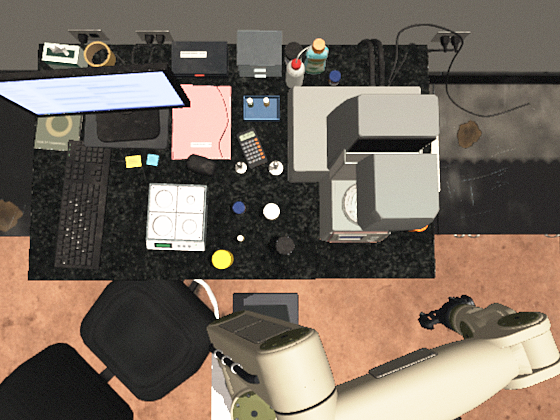

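View pics/top0c.png

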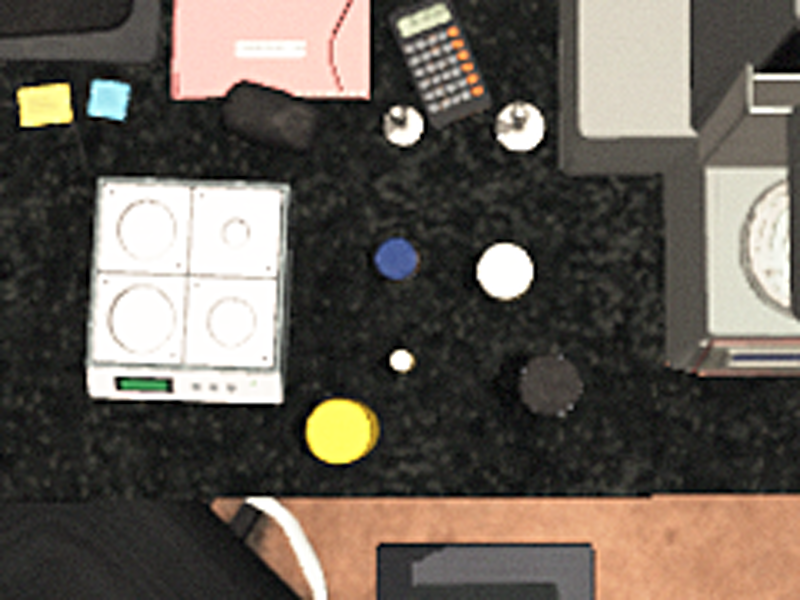

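View pics/side0c.png

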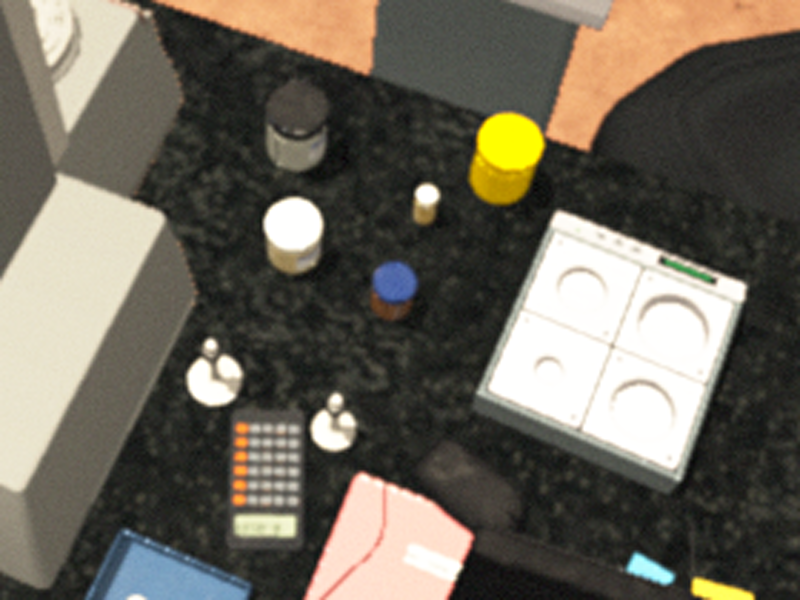

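The top view shows the following, with image up = +x and image left = +y:

- **Large jar candidates:** the black-lidded clear jar at (285,245) and the yellow one at (222,259). The clear one with the black lid fits the description; yellow is excluded.
- **Vial candidates:** the loose one at (240,238) by the jars, against the two in the blue tray at about (262,101). The loose one is meant.
- **Other jars:** small (blue lid) at (238,208) and medium (white lid) at (271,211).
- **Measuring tools:** at (241,168) and (275,168).
- **Bores by size:** large bottom-left (162,226), medium top-left (164,199), small bottom-right (189,226), vial top-right (190,199).

Next I measure by fitting projected model contours.

```bash
cat > h.py <<'E'
import cv2,numpy as np
from scipy.optimize import minimize
from scipy.ndimage import map_coordinates
def proj(c,P):
    T=np.linalg.inv(c["extrinsics"]); p=np.asarray(P,float)@T[:3,:3].T+T[:3,3]
    p=p*[1,-1,-1]; q=p@c["mtx"].T; return q[:,:2]/q[:,2:]
def ray(c,uv,z):
    d=np.linalg.inv(c["mtx"])@[uv[0],uv[1],1]*[1,-1,-1]; R=c["extrinsics"]; d=R[:3,:3]@d; o=R[:3,3]
    return (o+d*(z-o[2])/d[2])[:2]
def circ(x,y,z,r,n=72):
    a=np.linspace(0,2*np.pi,n,endpoint=False); return np.c_[x+r*np.cos(a),y+r*np.sin(a),0*a+z]
def smooth(c,s=0.7): return cv2.GaussianBlur(c["frame"].astype(np.float32),(0,0),s)
def samp(f,uv): return np.stack([map_coordinates(f[:,:,k],[uv[:,1],uv[:,0]],order=1) for k in range(3)],1)
def edge(c,f,x,y,z,r,d=.004):
    "mean colour contrast between just inside and just outside the circle"
    return np.abs(samp(f,proj(c,circ(x,y,z,r-d)))-samp(f,proj(c,circ(x,y,z,r+d)))).sum(1).mean()
def fitc(c,f,x0,z,r,w=.015,d=.004):
    g=np.arange(-w,w+1e-9,.001); S=[(edge(c,f,x0[0]+a,x0[1]+b,z,r,d),a,b) for a in g for b in g]
    s,a,b=max(S); m=minimize(lambda q:-edge(c,f,q[0],q[1],z,r,d),[x0[0]+a,x0[1]+b],method="Nelder-Mead",options=dict(initial_simplex=[[x0[0]+a,x0[1]+b],[x0[0]+a+.001,x0[1]+b],[x0[0]+a,x0[1]+b+.001]]))
    return m.x,-m.fun
E
python3 - <<'E'
from h import *; from bench import viewer
import pickle
C={n:viewer.camera(n) for n in("top","side")}; pickle.dump(C,open("c0.pkl","wb"))
I={"vial":(240.3,238.3,.046,.009),"small":(238.7,208,.05,.021),"medium":(271.5,211.5,.062,.027),"large":(285,245.5,.08,.031),"yellow":(222,259,.08,.031),
"toolL":(241,168,.005,.02),"toolR":(275.5,168,.005,.025)}
for k,(u,v,z,r) in I.items():
    x0=ray(C["top"],(u,v),z)
    print(k,np.round(x0,4),*[(n,np.round(fitc(c,smooth(c),x0,z,r)[0],4),round(float(fitc(c,smooth(c),x0,z,r)[1]))) for n,c in C.items()])
B={"bv":(190.3,199.6,.0135),"bs":(189.3,226.5,.0235),"bm":(164.1,199,.0295),"bl":(162.6,226,.0335)}
for k,(u,v,r) in B.items():
    x0=ray(C["top"],(u,v),.05)
    print(k,np.round(x0,4),*[(n,rr,np.round(m[0],4),round(float(m[1]))) for n,c in C.items() for rr in (0,.003) for m in [fitc(c,smooth(c,.5),x0,.05,r+rr,.01,.003)]])
# corners of the heater white rim, seams
for n,uv in {"seamcross":(176.4,211.9),"TL":(149.5,183.5),"TR":(206.5,185.5),"BL":(147,248.5),"BR":(205,250)}.items(): print(n,np.round(ray(C["top"],uv,.05),4))
for n,c in C.items():
    f=c["frame"]; (x0,y0,s)=((140,175,(75,80)) if n=="top" else (340,195,(105,110)))
    a=f[y0:y0+s[1],x0:x0+s[0]].astype(float); a=np.clip((a-150)*2.4,0,255).astype(np.uint8)
    cv2.imwrite(f"pics/heat_{n}.png",cv2.resize(a[:,:,::-1],None,fx=5.4,fy=5.4,interpolation=cv2.INTER_CUBIC))
    print(n,np.percentile(f[y0:y0+s[1],x0:x0+s[0]],[5,50,95]))
E
```

```text
vial [0.4596 0.0616] ('top', array([0.4619, 0.0633]), 534) ('side', array([0.4602, 0.0623]), 390)
small [0.5607 0.067 ] ('top', array([0.5637, 0.0677]), 186) ('side', array([0.5652, 0.0675]), 183)
medium [ 0.5477 -0.0428] ('top', array([ 0.5497, -0.0413]), 581) ('side', array([ 0.5509, -0.0424]), 447)
large [ 0.4353 -0.0867] ('top', array([ 0.4363, -0.0859]), 95) ('side', array([ 0.4449, -0.0824]), 91)
yellow [0.3927 0.1177] ('top', array([0.393 , 0.1204]), 414) ('side', array([0.3933, 0.1204]), 276)
toolL [0.7042 0.0636] ('top', array([0.7068, 0.0651]), 472) ('side', array([0.7083, 0.0643]), 451)
toolR [ 0.704  -0.0566] ('top', array([ 0.705, -0.057]), 503) ('side', array([ 0.7064, -0.0574]), 452)
bv [0.5895 0.2288] ('top', 0, array([0.593 , 0.2269]), 45) ('top', 0.003, array([0.5899, 0.2292]), 48) ('side', 0, array([0.592 , 0.2284]), 56) ('side', 0.003, array([0.595 , 0.2301]), 48)
bs [0.4995 0.2309] ('top', 0, array([0.5034, 0.235 ]), 38) ('top', 0.003, array([0.501 , 0.2319]), 43) ('side', 0, array([0.5026, 0.2319]), 60) ('side', 0.003, array([0.5059, 0.2335]), 58)
bm [0.5917 0.3161] ('top', 0, array([0.596 , 0.3202]), 54) ('top', 0.003, array([0.5932, 0.3177]), 60) ('side', 0, array([0.5961, 0.3186]), 73) ('side', 0.003, array([0.5997, 0.3192]), 66)
bl [0.5015 0.3194] ('top', 0, array([0.4937, 0.3146]), 74) ('top', 0.003, array([0.4973, 0.3166]), 91) ('side', 0, array([0.5076, 0.3221]), 96) ('side', 0.003, array([0.5113, 0.3225]), 89)
seamcross [0.5484 0.2745]
TL [0.6441 0.3658]
TR [0.6369 0.1752]
BL [0.4273 0.3694]
BR [0.4214 0.178 ]
top [ 20. 230. 255.]
side [ 25.  82. 255.]
```

```bash
python3 - <<'E'
from h import *; import pickle
C=pickle.load(open("c0.pkl","rb")); F={n:smooth(c,.6) for n,c in C.items()}
def T(q,L): 
    L=np.asarray(L,float); s,c=np.sin(q[2]),np.cos(q[2]); return np.c_[q[0]+c*L[:,0]-s*L[:,1],q[1]+s*L[:,0]+c*L[:,1],L[:,2]]
def seg(a,b,n=60): t=np.linspace(.06,.94,n)[:,None]; return np.array(a)*(1-t)+np.array(b)*t
def rect(q,n,z=.048,hx=.110,hy=.096,d=.004):
    s=0
    for sg in(1,-1):
        A=lambda e:seg((sg*(hx+e),-hy,z),(sg*(hx+e),hy,z)); B=lambda e:seg((-hx,sg*(hy+e),z),(hx,sg*(hy+e),z))
        for G in(A,B): s+=np.abs(samp(F[n],proj(C[n],T(q,G(d))))-samp(F[n],proj(C[n],T(q,G(-d))))).sum(1).mean()
    return s
def seam(q,n,z=.05):  # dark cross between the blocks, q = blocks' centre
    s=0
    for G in(lambda e:seg((-.085,e,z),(.085,e,z)),lambda e:seg((e,-.085,z),(e,.085,z))):
        g=lambda e:samp(F[n],proj(C[n],T(q,G(e)))).sum(1).mean(); s+=g(.009)+g(-.009)-2*g(0)
    return s
def bores(q,n,m):
    return sum(edge(C[n],F[n],*T(q,[[a*.045,b*.045,0]])[0,:2],.05,r,.003) for (a,b),r in m)
M=[((1,-1),.0135),((-1,-1),.0235),((1,1),.0295),((-1,1),.0335)]
def opt(f,x0):
    best=max(((f([x0[0]+a,x0[1]+b,x0[2]+t]),a,b,t) for a in np.arange(-.012,.0121,.003) for b in np.arange(-.012,.0121,.003) for t in np.arange(-.05,.051,.0125)),key=lambda v:v[0])
    x=np.array(x0)+best[1:]; m=minimize(lambda q:-f(q),x,method="Nelder-Mead",options=dict(initial_simplex=[x,x+[.002,0,0],x+[0,.002,0],x+[0,0,.01]])); return np.round(m.x,4),round(-m.fun)
for n in C:
    print(n,"rect",opt(lambda q:rect(q,n),[.532,.272,-.02]),"seam",opt(lambda q:seam(q,n),[.548,.2745,-.02]))
    for dr in(0,.0015,.003): print("  bores",dr,opt(lambda q:bores(q,n,[(a,r+dr) for a,r in M]),[.548,.2745,-.02]))
# large jar: body contours in the side view and lid underside/other cues
for n in C:
    for z,r in((.08,.031),(.062,.031),(.0,.03),(.062,.03)):
        print("large",n,z,r,[np.round(v,4) for v in fitc(C[n],F[n],(.439,-.085),z,r,.012)])
im=cv2.cvtColor(C["side"]["frame"],cv2.COLOR_RGB2BGR); t=cv2.cvtColor(C["top"]["frame"],cv2.COLOR_RGB2BGR)
def crop(im,c,x0,y0,w,h,k): 
    a=cv2.resize(im[y0:y0+h,x0:x0+w],None,fx=k,fy=k,interpolation=cv2.INTER_CUBIC)
    for (x,y,col) in((.4365,-.086,(0,255,0)),(.4425,-.083,(0,0,255))):
        for z,r in((.08,.031),(0,.03)):
            uv=((proj(c,circ(x,y,z,r))-[x0,y0]+.5)*k).astype(np.int32); cv2.polylines(a,[uv],True,col,1)
    return a
a=crop(im,C["side"],260,145,55,55,7); b=crop(t,C["top"],255,215,55,55,7)
cv2.imwrite("pics/large.png",np.clip(np.hstack([a,b]).astype(float)*1.6,0,255))
E
```

```text
top rect (array([ 0.5327,  0.2754, -0.0342]), 1869) seam (array([ 0.5476,  0.2762, -0.0434]), 327)
  bores 0 (array([ 0.5503,  0.2773, -0.0246]), 164)
  bores 0.0015 (array([ 0.5479,  0.2752, -0.0368]), 180)
  bores 0.003 (array([ 0.547,  0.275, -0.033]), 184)
side rect (array([ 0.5415,  0.2759, -0.0406]), 1381) seam (array([ 0.5477,  0.2756, -0.0393]), 220)
  bores 0 (array([ 0.5493,  0.2752, -0.0469]), 257)
  bores 0.0015 (array([ 0.5511,  0.2756, -0.0468]), 252)
  bores 0.003 (array([ 0.559 ,  0.2817, -0.0771]), 213)
large top 0.08 0.031 [array([ 0.4364, -0.0859]), np.float64(100.1709)]
large top 0.062 0.031 [array([ 0.4362, -0.0863]), np.float64(100.2519)]
large top 0.0 0.03 [array([ 0.436 , -0.0865]), np.float64(83.6059)]
large top 0.062 0.03 [array([ 0.4359, -0.0862]), np.float64(97.7839)]
large side 0.08 0.031 [array([ 0.4449, -0.0824]), np.float64(95.9661)]
large side 0.062 0.031 [array([ 0.4348, -0.0867]), np.float64(93.3683)]
large side 0.0 0.03 [array([ 0.4353, -0.0878]), np.float64(139.3302)]
large side 0.062 0.03 [array([ 0.4362, -0.086 ]), np.float64(89.1371)][ WARN:0@24.522] global loadsave.cpp:1063 imwrite_ Unsupported depth image for selected encoder is fallbacked to CV_8U.
```

View pics/large.png

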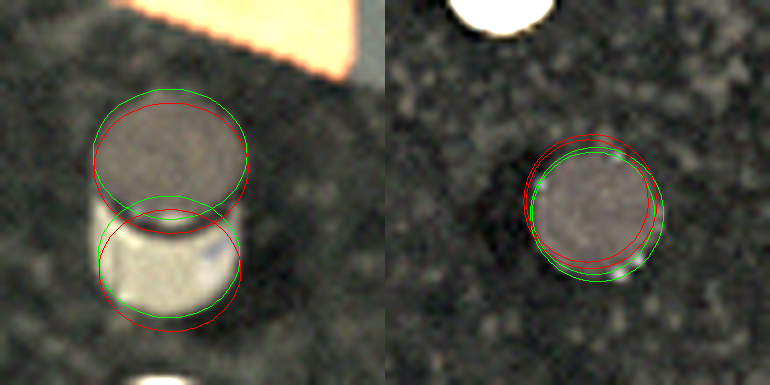

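Heater centre is about (0.548, 0.276), yaw about -0.038 rad. The crop confirms the clear, black-lidded jar as the large one, at (0.436, -0.086). First I turn the tool so its axes line up with the world.

```bash
python3 -m inch '[[0,0,0,0,0,1],[0,0,0,0,0,1],[0,0,0,0,0,1],[0,0,0,0,0,1],[0,0,0,0,0,1],[0,0,0,0,0,0.36],[0,0,0,0,0,0]]' 85; python3 -c "
from bench import monitor
o=monitor.get_obs();print(o['joint_pos'],o['position'],o['eef_rot'])"
```

```text
clock: 1.78
position: [0.2593, -0.5133, 0.2313]
eef_rot: [0.0, 1.0, -0.0, 0.0]
ft_force: [0.5, 0.1, -0.7]
opening: 0.0851
grasp_force: 0.0
[-1.24261782e+00  3.13243587e-01  4.61039199e-02  1.30359117e+00
 -4.34235216e-06  1.89967807e+00] [ 0.25927541 -0.51327815  0.23129997] [ 3.16951081e-05  9.99999938e-01 -3.51615400e-04  8.51047817e-06]
```

```bash
python3 -m inch '[[0,0,0,0,0,-1],[0,0,0,0,0,-1],[0,0,0,0,0,-1],[0,0,0,0,0,-1],[0,0,0,0,0,-1],[0,0,0,0,0,-1],[0,0,0,0,0,-1],[0,0,0,0,0,-1],[0,0,0,0,0,-1],[0,0,0,0,0,-1]]' 85; python3 -m inch '[[0,0,0,0,0,-1],[0,0,0,0,0,-1],[0,0,0,0,0,-1],[0,0,0,0,0,-1],[0,0,0,0,0,-1],[0,0,0,0,0,-1],[0,0,0,0,0,-1],[0,0,0,0,0,-1],[0,0,0,0,0,0]]'
python3 -m inch '[[1,-0.1,0,0,0,0],[1,-0.1,0,0,0,0],[1,-0.1,0,0,0,0],[1,-0.1,0,0,0,0],[1,0,0,0,0,0],[1,0.5,0,0,0,0],[1,0.5,0,0,0,0],[1,0.5,0,0,0,0],[1,0.5,0,0,0,0],[1,0.5,0,0,0,0]]'
```

```text
clock: 2.62
position: [0.2593, -0.5133, 0.2313]
eef_rot: [0.0, 0.905, 0.425, -0.0]
ft_force: [-0.2, 0.5, -0.5]
opening: 0.0853
grasp_force: 0.0
clock: 3.37
position: [0.2593, -0.5133, 0.2313]
eef_rot: [0.0, 0.706, 0.708, -0.0]
ft_force: [-0.2, 0.4, 0.2]
opening: 0.0852
grasp_force: 0.0
clock: 4.2
position: [0.3226, -0.2119, 0.2316]
eef_rot: [0.001, 0.708, 0.706, 0.0]
ft_force: [1.3, -0.9, -0.3]
opening: 0.085
grasp_force: 0.0
```

```bash
python3 -m inch '[[1,0.4,0,0,0,0],[1,0.6,0,0,0,0],[1,0.9,0,0,0,0],[0.95,0.9,0,0,0,0],[0.29,1,0,0,0,0],[0,0,1,0,0,0],[0,0,1,0,0,0],[0,0,0.8,0,0,0],[0,0,0.6,0,0,0],[0,0,0,0,0,0]]' 85
```

```text
clock: 5.03
position: [0.4337, -0.0849, 0.1259]
eef_rot: [-0.003, 0.708, 0.707, -0.001]
ft_force: [0.8, 0.4, -0.0]
opening: 0.0856
grasp_force: 0.0
```

```bash
python3 -m inch '[[0,0,0,0,0,0],[0,0,0,0,0,0]]' 85; python3 - <<'E'
from h import *; from bench import viewer,monitor
print(monitor.get_obs()["position"],monitor.get_obs()["eef_rot"])
A=[]
for n,(x0,y0) in {"top":(245,205),"side":(245,120)}.items():
    c=viewer.camera(n); im=c["frame"][y0:y0+80,x0:x0+80,::-1]; A.append(cv2.resize(im,None,fx=5,fy=5,interpolation=cv2.INTER_CUBIC))
cv2.imwrite("pics/app1.png",np.hstack(A))
E
```

```text
clock: 5.2
position: [0.437, -0.0864, 0.1304]
eef_rot: [0.001, 0.707, 0.707, 0.0]
ft_force: [0.5, -0.8, 0.5]
opening: 0.0853
grasp_force: 0.0
[ 0.43700115 -0.08640929  0.13044391] [7.51921253e-04 7.07378018e-01 7.06834978e-01 2.96906207e-04]
```

View pics/app1.png

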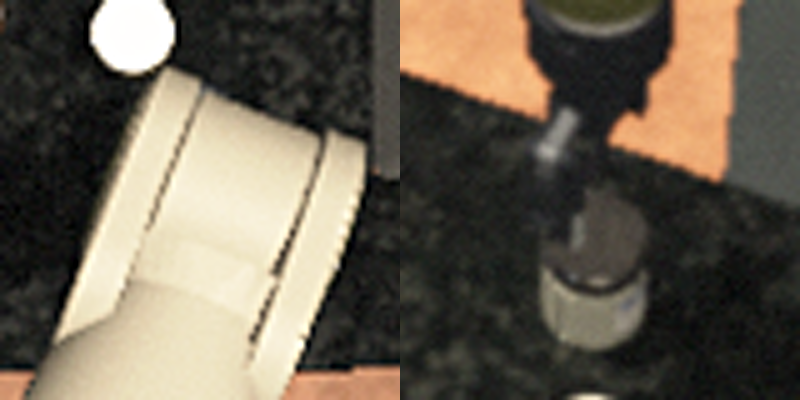

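The gripper stands over the clear jar: top crop shows the wrist above it, side crop shows the open fingers around the lid at about (292,165) in full-frame pixels. I go down and close.

```bash
python3 -m inch '[[0,0,0.5,0,0,0],[0,0,0.5,0,0,0],[0,0,0.5,0,0,0],[0,0,0.5,0,0,0],[0,0,0.3,0,0,0],[0,0,0.3,0,0,0],[0,0,0.3,0,0,0],[0,0,0.3,0,0,0],[0,0,0.18,0,0,0],[0,0,0,0,0,0]]' 85 && python3 -m inch '[[0,0,0,0,0,0],[0,0,0,0,0,0],[0,0,0,0,0,0],[0,0,0,0,0,0],[0,0,0,0,0,0],[0,0,0,0,0,0],[0,0,0,0,0,0],[0,0,0,0,0,0]]' 40
```

```text
clock: 6.13
position: [0.4356, -0.0858, 0.0269]
eef_rot: [-0.001, 0.707, 0.707, -0.0]
ft_force: [-0.5, 0.8, 0.2]
opening: 0.0849
grasp_force: 0.0
clock: 6.8
position: [0.4366, -0.0862, 0.0288]
eef_rot: [0.001, 0.707, 0.707, 0.0]
ft_force: [-1.9, 0.8, 5.8]
opening: 0.0571
grasp_force: 64.4
```

```bash
python3 -m inch '[[0,0,-0.3,0,0,0],[0,0,-0.7,0,0,0],[0,0,-1,0,0,0],[0,0,-1,0,0,0],[0,0,-0.7,0,0,0],[0.3,0,-0.3,0,0,0],[0.7,0.1,0,0,0,0],[1,0.17,0,0,0,0],[1,0.2,0,0,0,0],[1,0.2,0,0,0,0]]' && python3 -m inch '[[1,0.2,0,0,0,0],[1,0.2,0,0,0,0],[1,0.2,0,0,0,0],[1,0.2,0,0,0,0],[1,0.2,0,0,0,0],[1,0.2,0,0,0,0],[1,0.2,0,0,0,0],[1,0.2,0,0,0,0],[0.7,0,0,0,0,0],[0.4,0,0,0,0,0]]' && python3 -m inch '[[0.4,0,0,0,0,0],[0.12,0,0,0,0,0],[0,0,0,0,0,0],[0,0,0,0,0,0],[0,0,0,0,0,0]]'; python3 - <<'E'
from h import *; from bench import viewer
c=viewer.camera("side"); cv2.imwrite("pics/carry1.png",cv2.resize(c["frame"][150:330,280:460,::-1],None,fx=3.2,fy=3.2,interpolation=cv2.INTER_CUBIC))
E
```

```text
clock: 7.63
position: [0.4557, 0.0357, 0.1475]
eef_rot: [-0.0, 0.707, 0.707, -0.0]
ft_force: [-0.0, -0.2, -2.3]
opening: 0.057
grasp_force: 64.9
clock: 8.47
position: [0.5033, 0.3098, 0.1468]
eef_rot: [-0.001, 0.706, 0.708, -0.0]
ft_force: [0.5, -0.6, -2.3]
opening: 0.0573
grasp_force: 64.9
clock: 8.88
position: [0.5043, 0.3214, 0.1479]
eef_rot: [0.0, 0.708, 0.707, -0.0]
ft_force: [-0.0, 0.1, -3.0]
opening: 0.0573
grasp_force: 64.9
```

View pics/carry1.png

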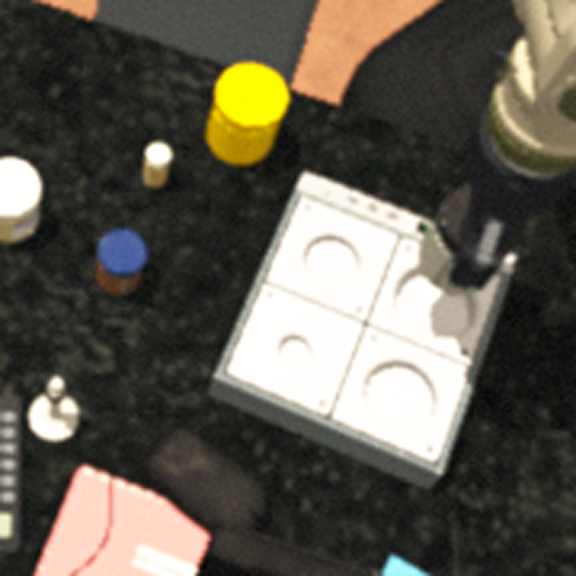

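The jar hangs upright over the widest bore (upper right block in the side view). Lowering in stages, watching the force.

```bash
python3 -m inch '[[0,0,0.4,0,0,0],[0,0,0.6,0,0,0],[0,0,0.6,0,0,0],[0,0,0.4,0,0,0],[0,0,0.13,0,0,0],[0,0,0,0,0,0]]' && python3 -m inch '[[0,0,0.1,0,0,0],[0,0,0.1,0,0,0],[0,0,0.1,0,0,0],[0,0,0.1,0,0,0],[0,0,0.1,0,0,0],[0,0,0,0,0,0],[0,0,0,0,0,0]]'
```

```text
clock: 9.43
position: [0.5036, 0.3214, 0.0829]
eef_rot: [-0.0, 0.707, 0.707, -0.001]
ft_force: [1.0, 0.8, -1.9]
opening: 0.0574
grasp_force: 64.9
clock: 10.02
position: [0.5042, 0.3225, 0.0688]
eef_rot: [-0.0, 0.707, 0.707, -0.0]
ft_force: [0.2, 0.4, -2.2]
opening: 0.0574
grasp_force: 64.9
```

```bash
python3 -m inch '[[0,0,0.1,0,0,0],[0,0,0.1,0,0,0],[0,0,0.1,0,0,0],[0,0,0.08,0,0,0],[0,0,0.06,0,0,0],[0,0,0,0,0,0],[0,0,0,0,0,0]]'
```

```text
clock: 10.6
position: [0.5042, 0.3225, 0.0556]
eef_rot: [-0.0, 0.707, 0.707, -0.0]
ft_force: [-0.4, 0.3, -2.0]
opening: 0.0572
grasp_force: 64.9
```

```bash
python3 -m inch '[[0,0,0.04,0,0,0],[0,0,0,0,0,0],[0,0,0.03,0,0,0],[0,0,0,0,0,0],[0,0,0,0,0,0]]'
```

```text
clock: 11.02
position: [0.5046, 0.3227, 0.0549]
eef_rot: [0.0, 0.707, 0.707, 0.001]
ft_force: [-1.5, -0.4, 4.8]
opening: 0.0573
grasp_force: 65.8
```

```bash
python3 -m inch '[[0,0,0,0,0,0],[0,0,0,0,0,0],[0,0,0,0,0,0],[0,0,0,0,0,0],[0,0,-0.3,0,0,0],[0,0,-0.6,0,0,0],[0,0,-1,0,0,0],[0,0,-1,0,0,0],[0,0,-1,0,0,0],[0,0,-1,0,0,0]]' 85 && python3 -m inch '[[-0.5,0,0,0,0,0],[-1,0.1,0,0,0,0],[-1,0.2,0,0,0,0],[-1,0.2,0,0,0,0],[-1,0.2,0,0,0,0],[-1,0.2,0,0,0,0],[-1,0.2,0,0,0,0],[-1,0.2,0,0,0,0],[-1,0.23,0,0,0,0],[-1,0,0,0,0,0]]' && python3 -m inch '[[-1,0,0,0,0,0],[-1,0,0,0,0,0],[-0.64,0,0,0,0,0],[0,0,1,0,0,0],[0,0,1,0,0,0],[0,0,0.5,0,0,0],[0,0,0,0,0,0],[0,0,0,0,0,0],[0,0,0,0,0,0]]'; python3 - <<'E'
from h import *; from bench import viewer,monitor
print(monitor.get_obs()["position"])
A=[]
for n,(x0,y0,w) in {"top":(140,170,180),"side":(240,130,240)}.items():
    c=viewer.camera(n); im=c["frame"][y0:y0+w,x0:x0+w,::-1]; A.append(cv2.resize(im,(400,400),interpolation=cv2.INTER_CUBIC))
cv2.imwrite("pics/app2.png",np.hstack(A))
E
```

```text
clock: 11.85
position: [0.5042, 0.3224, 0.2027]
eef_rot: [0.0, 0.707, 0.707, 0.0]
ft_force: [0.3, 1.2, -0.7]
opening: 0.0845
grasp_force: 0.0
clock: 12.68
position: [0.5511, 0.0357, 0.2009]
eef_rot: [0.001, 0.707, 0.707, 0.0]
ft_force: [0.5, -0.1, -0.0]
opening: 0.0845
grasp_force: 0.0
clock: 13.43
position: [0.551, -0.0418, 0.127]
eef_rot: [0.001, 0.707, 0.707, 0.0]
ft_force: [0.7, -0.8, 0.2]
opening: 0.0854
grasp_force: 0.0
[ 0.55099899 -0.0418285   0.12700877]
```

View pics/app2.png

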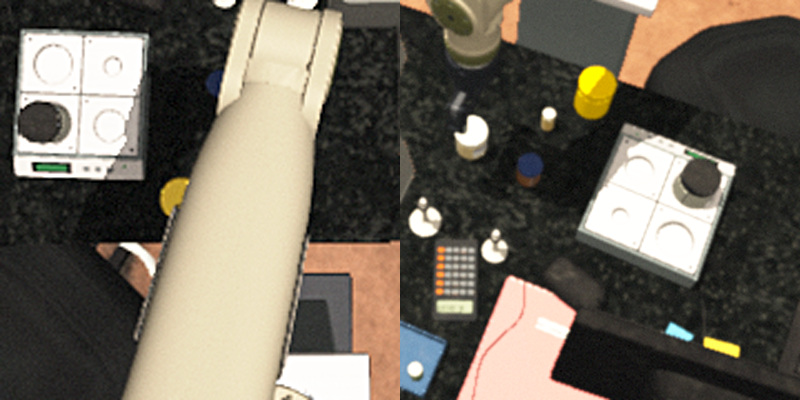

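The large jar stands in the widest bore, and the gripper is over the white-lidded jar (side crop at (470,135)). Going down.

```bash
python3 -m inch '[[0,0,0.5,0,0,0],[0,0,0.5,0,0,0],[0,0,0.5,0,0,0],[0,0,0.5,0,0,0],[0,0,0.4,0,0,0],[0,0,0.4,0,0,0],[0,0,0.3,0,0,0],[0,0,0.3,0,0,0],[0,0,0.15,0,0,0],[0,0,0,0,0,0]]' 85 && python3 -m inch '[[0,0,0,0,0,0],[0,0,0,0,0,0],[0,0,0,0,0,0],[0,0,0,0,0,0],[0,0,0,0,0,0],[0,0,0,0,0,0],[0,0,0,0,0,0],[0,0,0,0,0,0]]' 30
```

```text
clock: 14.37
position: [0.5499, -0.0416, 0.0186]
eef_rot: [-0.0, 0.707, 0.707, -0.0]
ft_force: [0.4, 0.3, -1.0]
opening: 0.0852
grasp_force: 0.0
clock: 15.03
position: [0.5506, -0.0418, 0.0204]
eef_rot: [0.001, 0.707, 0.707, 0.0]
ft_force: [-2.8, -0.5, 5.4]
opening: 0.0494
grasp_force: 62.2
```

```bash
python3 -m inch '[[0,0,-0.3,0,0,0],[0,0,-0.7,0,0,0],[0,0,-1,0,0,0],[0,0,-1,0,0,0],[0,0,-0.7,0,0,0],[0.3,0,-0.3,0,0,0],[0.7,0.1,0,0,0,0],[1,0.17,0,0,0,0],[1,0.2,0,0,0,0],[1,0.2,0,0,0,0]]' && python3 -m inch '[[1,0.2,0,0,0,0],[1,0.2,0,0,0,0],[1,0.2,0,0,0,0],[1,0.2,0,0,0,0],[1,0,0,0,0,0],[1,0,0,0,0,0],[1,0,0,0,0,0],[0.7,0,0,0,0,0],[0.33,0,0,0,0,0],[0,0,0,0,0,0]]' && python3 -m inch '[[0,0,0.4,0,0,0],[0,0,0.6,0,0,0],[0,0,0.6,0,0,0],[0,0,0.4,0,0,0],[0,0,0,0,0,0],[0,0,0,0,0,0]]'
```

```text
clock: 15.87
position: [0.5698, 0.0799, 0.1388]
eef_rot: [-0.0, 0.707, 0.707, -0.0]
ft_force: [0.3, -0.2, -1.5]
opening: 0.0492
grasp_force: 62.6
clock: 16.7
position: [0.5932, 0.3218, 0.1382]
eef_rot: [-0.0, 0.706, 0.708, -0.0]
ft_force: [0.7, -0.3, -1.3]
opening: 0.0495
grasp_force: 62.6
clock: 17.2
position: [0.5937, 0.318, 0.0784]
eef_rot: [-0.0, 0.707, 0.707, -0.001]
ft_force: [-0.5, -0.3, -0.7]
opening: 0.0492
grasp_force: 62.6
```

```bash
python3 -m inch '[[0,0,0.13,0,0,0],[0,0,0.13,0,0,0],[0,0,0.13,0,0,0],[0,0,0.13,0,0,0],[0,0,0,0,0,0],[0,0,0,0,0,0]]' && python3 -m inch '[[0,0,0.1,0,0,0],[0,0,0.1,0,0,0],[0,0,0.1,0,0,0],[0,0,0.1,0,0,0],[0,0,0,0,0,0],[0,0,0.04,0,0,0],[0,0,0,0,0,0],[0,0,0,0,0,0]]'
```

```text
clock: 17.7
position: [0.5941, 0.3192, 0.0633]
eef_rot: [-0.0, 0.707, 0.707, -0.0]
ft_force: [0.8, 0.5, -1.6]
opening: 0.0496
grasp_force: 62.6
clock: 18.37
position: [0.5944, 0.3193, 0.0505]
eef_rot: [0.0, 0.707, 0.707, 0.0]
ft_force: [-0.3, 0.3, -0.3]
opening: 0.0498
grasp_force: 62.7
```

```bash
python3 -m inch '[[0,0,0.04,0,0,0],[0,0,0,0,0,0],[0,0,0.02,0,0,0],[0,0,0,0,0,0],[0,0,0,0,0,0]]'
```

```text
clock: 18.78
position: [0.5944, 0.3193, 0.0504]
eef_rot: [0.0, 0.707, 0.707, 0.0]
ft_force: [-3.3, -1.6, 8.9]
opening: 0.0495
grasp_force: 63.7
```

```bash
python3 -m inch '[[0,0,0,0,0,0],[0,0,0,0,0,0],[0,0,0,0,0,0],[0,0,0,0,0,0],[0,0,-0.3,0,0,0],[0,0,-0.7,0,0,0],[0,0,-1,0,0,0],[0,0,-1,0,0,0],[0,0,-1,0,0,0],[0,0,-1,0,0,0]]' 64 && python3 -m inch '[[-0.4,0,0,0,0,0],[-1,0,0,0,0,0],[-1,0,0,0,0,0],[-1,-0.2,0,0,0,0],[-1,-0.2,0,0,0,0],[-1,-0.2,0,0,0,0],[-1,-0.2,0,0,0,0],[-1,-0.2,0,0,0,0],[-0.7,0,0,0,0,0],[-0.28,0,0,0,0,0]]' && python3 -m inch '[[0,0,1,0,0,0],[0,0,1,0,0,0],[0,0,0.5,0,0,0],[0,0,0,0,0,0],[0,0,0,0,0,0],[0,0,0,0,0,0]]'; python3 - <<'E'
from h import *; from bench import viewer,monitor
print(monitor.get_obs()["position"])
A=[]
for n,(x0,y0,w) in {"top":(140,170,180),"side":(290,130,160)}.items():
    c=viewer.camera(n); im=c["frame"][y0:y0+w,x0:x0+w,::-1]; A.append(cv2.resize(im,(400,400),interpolation=cv2.INTER_CUBIC))
cv2.imwrite("pics/app3.png",np.hstack(A))
E
```

```text
clock: 19.62
position: [0.5942, 0.3192, 0.2006]
eef_rot: [0.0, 0.707, 0.707, 0.0]
ft_force: [0.3, 1.1, -0.5]
opening: 0.0641
grasp_force: 0.0
clock: 20.45
position: [0.5641, 0.065, 0.1992]
eef_rot: [0.001, 0.708, 0.706, -0.0]
ft_force: [-0.0, 0.7, -0.2]
opening: 0.0642
grasp_force: 0.0
clock: 20.95
position: [0.5653, 0.0682, 0.1249]
eef_rot: [0.001, 0.707, 0.707, 0.001]
ft_force: [0.8, 0.6, -0.0]
opening: 0.0639
grasp_force: 0.0
[0.56533051 0.06818068 0.12492301]
```

View pics/app3.png

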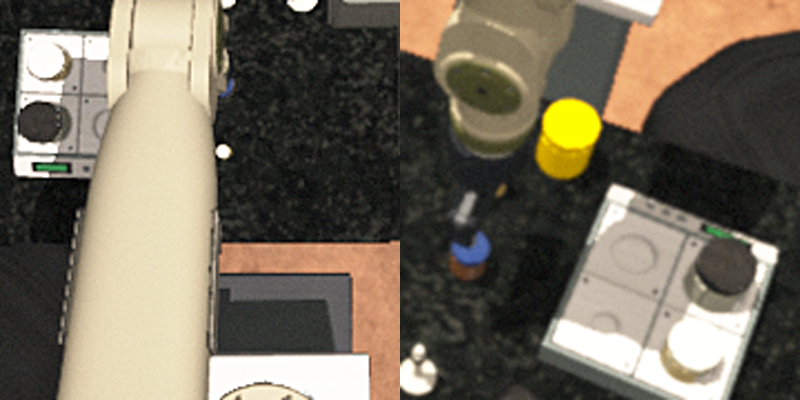

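Large and medium jars stand in their bores. The gripper is over the blue-lidded jar (side crop at (470,245)). Going down.

```bash
python3 -m inch '[[0,0,0.5,0,0,0],[0,0,0.5,0,0,0],[0,0,0.5,0,0,0],[0,0,0.5,0,0,0],[0,0,0.4,0,0,0],[0,0,0.4,0,0,0],[0,0,0.4,0,0,0],[0,0,0.25,0,0,0],[0,0,0.15,0,0,0],[0,0,0,0,0,0]]' 64 && python3 -m inch '[[0,0,0,0,0,0],[0,0,0,0,0,0],[0,0,0,0,0,0],[0,0,0,0,0,0],[0,0,0,0,0,0],[0,0,0,0,0,0],[0,0,0,0,0,0],[0,0,0,0,0,0]]' 20
```

```text
clock: 21.88
position: [0.5643, 0.0679, 0.0154]
eef_rot: [-0.0, 0.707, 0.707, -0.0]
ft_force: [-0.3, 0.7, 0.7]
opening: 0.0639
grasp_force: 0.0
clock: 22.55
position: [0.5652, 0.0678, 0.0169]
eef_rot: [0.001, 0.707, 0.707, 0.001]
ft_force: [-1.7, -0.8, 6.0]
opening: 0.037
grasp_force: 60.5
```

```bash
python3 -m inch '[[0,0,-0.3,0,0,0],[0,0,-0.7,0,0,0],[0,0,-1,0,0,0],[0,0,-1,0,0,0],[0,0,-0.7,0,0,0],[0.3,-0.1,-0.3,0,0,0],[0.7,-0.3,0,0,0,0],[1,-0.4,0,0,0,0],[1,-0.4,0,0,0,0],[1,-0.4,0,0,0,0]]' && python3 -m inch '[[0.8,-0.3,0,0,0,0],[0.5,-0.15,0,0,0,0],[0.19,-0.08,0,0,0,0],[0,0,0,0,0,0],[0,0,0.4,0,0,0],[0,0,0.6,0,0,0],[0,0,0.6,0,0,0],[0,0,0.3,0,0,0],[0,0,0,0,0,0],[0,0,0,0,0,0]]'
```

```text
clock: 23.38
position: [0.5149, 0.1891, 0.135]
eef_rot: [-0.0, 0.707, 0.707, -0.0]
ft_force: [1.1, 1.2, -1.5]
opening: 0.0371
grasp_force: 60.3
clock: 24.22
position: [0.5003, 0.2317, 0.0782]
eef_rot: [-0.0, 0.707, 0.707, -0.001]
ft_force: [-0.2, 0.3, 0.0]
opening: 0.0374
grasp_force: 60.3
```

```bash
python3 -m inch '[[0,0,0.13,0,0,0],[0,0,0.13,0,0,0],[0,0,0.13,0,0,0],[0,0,0.13,0,0,0],[0,0,0,0,0,0],[0,0,0,0,0,0]]' && python3 -m inch '[[0,0,0.1,0,0,0],[0,0,0.1,0,0,0],[0,0,0.1,0,0,0],[0,0,0.08,0,0,0],[0,0,0,0,0,0],[0,0,0.04,0,0,0],[0,0,0,0,0,0],[0,0,0,0,0,0]]'
```

```text
clock: 24.72
position: [0.5002, 0.2325, 0.0627]
eef_rot: [-0.0, 0.707, 0.707, -0.0]
ft_force: [0.4, 0.1, -0.9]
opening: 0.0374
grasp_force: 60.3
clock: 25.38
position: [0.5004, 0.2326, 0.0509]
eef_rot: [0.0, 0.707, 0.707, 0.0]
ft_force: [-2.0, -1.0, 4.7]
opening: 0.037
grasp_force: 60.7
```

```bash
python3 -m inch '[[0,0,0,0,0,0],[0,0,0,0,0,0],[0,0,0,0,0,0],[0,0,0,0,0,0],[0,0,-0.3,0,0,0],[0,0,-0.7,0,0,0],[0,0,-1,0,0,0],[0,0,-1,0,0,0],[0,0,-1,0,0,0],[0,0,-1,0,0,0]]' 55 && python3 -m inch '[[-0.4,0,0,0,0,0],[-1,-0.2,0,0,0,0],[-1,-0.3,0,0,0,0],[-1,-0.3,0,0,0,0],[-1,-0.3,0,0,0,0],[-0.9,-0.2,0,0,0,0],[-0.36,-0.02,0,0,0,0],[0,0,1,0,0,0],[0,0,1,0,0,0],[0,0,0.5,0,0,0]]' 45 && python3 -m inch '[[0,0,0,0,0,0],[0,0,0,0,0,0],[0,0,0,0,0,0]]'; python3 - <<'E'
from h import *; from bench import viewer,monitor
print(monitor.get_obs()["position"])
A=[]
for n,(x0,y0,w) in {"top":(140,170,180),"side":(290,130,160)}.items():
    c=viewer.camera(n); im=c["frame"][y0:y0+w,x0:x0+w,::-1]; A.append(cv2.resize(im,(400,400),interpolation=cv2.INTER_CUBIC))
cv2.imwrite("pics/app4.png",np.hstack(A))
E
```

```text
clock: 26.22
position: [0.5002, 0.2325, 0.2025]
eef_rot: [0.0, 0.707, 0.707, 0.0]
ft_force: [0.4, 0.5, 0.4]
opening: 0.0551
grasp_force: 0.0
clock: 27.05
position: [0.4598, 0.0625, 0.1231]
eef_rot: [-0.001, 0.707, 0.707, -0.001]
ft_force: [-1.0, 0.6, 0.2]
opening: 0.0452
grasp_force: 0.0
clock: 27.3
position: [0.4618, 0.0629, 0.1265]
eef_rot: [0.001, 0.707, 0.707, 0.001]
ft_force: [-0.6, 0.6, 0.5]
opening: 0.0448
grasp_force: 0.0
[0.46183698 0.06293806 0.1264997 ]
```

View pics/app4.png

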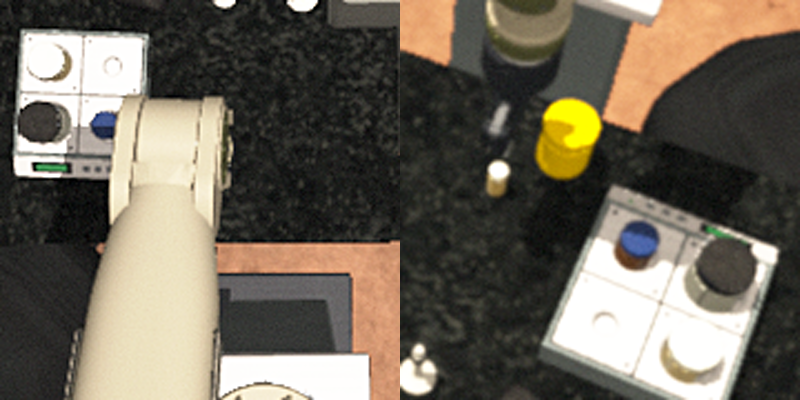

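Three jars seated. The gripper is over the loose vial (side crop at (497,178)). Going down.

```bash
python3 -m inch '[[0,0,0.5,0,0,0],[0,0,0.5,0,0,0],[0,0,0.5,0,0,0],[0,0,0.5,0,0,0],[0,0,0.4,0,0,0],[0,0,0.4,0,0,0],[0,0,0.4,0,0,0],[0,0,0.25,0,0,0],[0,0,0.1,0,0,0],[0,0,0,0,0,0]]' 45 && python3 -m inch '[[0,0,0,0,0,0],[0,0,0,0,0,0],[0,0,0,0,0,0],[0,0,0,0,0,0],[0,0,0,0,0,0],[0,0,0,0,0,0],[0,0,0,0,0,0],[0,0,0,0,0,0]]' 5
```

```text
clock: 28.23
position: [0.461, 0.0628, 0.0189]
eef_rot: [-0.0, 0.707, 0.707, -0.0]
ft_force: [-0.6, 0.4, -0.6]
opening: 0.0451
grasp_force: 0.0
clock: 28.9
position: [0.4617, 0.0627, 0.0198]
eef_rot: [0.001, 0.707, 0.707, 0.001]
ft_force: [-1.4, 0.4, 6.5]
opening: 0.0182
grasp_force: 58.6
```

```bash
python3 -m inch '[[0,0,-0.3,0,0,0],[0,0,-0.7,0,0,0],[0,0,-1,0,0,0],[0,0,-1,0,0,0],[0,0,-0.7,0,0,0],[0.3,0.2,-0.3,0,0,0],[0.7,0.5,0,0,0,0],[0.9,0.7,0,0,0,0],[0.9,0.7,0,0,0,0],[0.9,0.7,0,0,0,0]]' && python3 -m inch '[[0.9,0.7,0,0,0,0],[0.6,0.5,0,0,0,0],[0.34,0.33,0,0,0,0],[0,0,0,0,0,0],[0,0,0.4,0,0,0],[0,0,0.6,0,0,0],[0,0,0.6,0,0,0],[0,0,0.4,0,0,0],[0,0,0,0,0,0],[0,0,0,0,0,0]]'; python3 - <<'E'
from h import *; from bench import viewer,monitor
print(monitor.get_obs()["position"])
A=[]
for n,(x0,y0,w) in {"top":(140,170,90),"side":(340,190,90)}.items():
    c=viewer.camera(n); im=c["frame"][y0:y0+w,x0:x0+w,::-1]; A.append(cv2.resize(im,(400,400),interpolation=cv2.INTER_CUBIC))
cv2.imwrite("pics/vial.png",np.hstack(A))
E
```

```text
clock: 29.73
position: [0.5457, 0.1748, 0.1399]
eef_rot: [0.0, 0.707, 0.707, 0.0]
ft_force: [0.8, -1.6, 0.4]
opening: 0.0181
grasp_force: 58.7
clock: 30.57
position: [0.5897, 0.2282, 0.0787]
eef_rot: [-0.0, 0.707, 0.707, -0.001]
ft_force: [0.1, -0.6, -0.2]
opening: 0.0178
grasp_force: 58.7
[0.58965747 0.22817033 0.07867607]
```

View pics/vial.png

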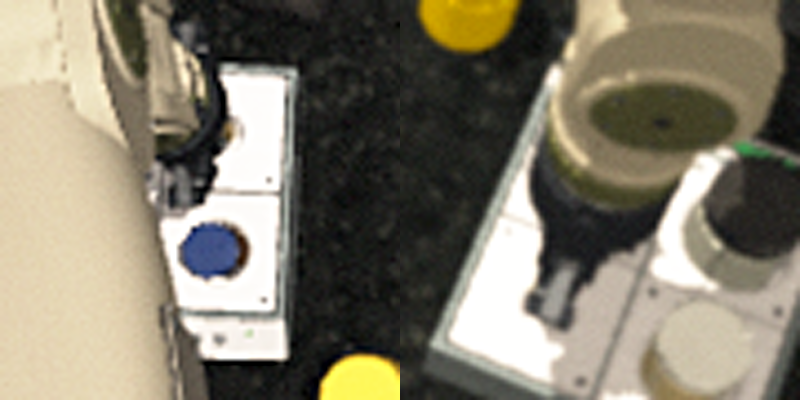

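The vial is hidden behind the fingers, and the gripper sits over the narrow-bore block. Lowering gently under force watch.

```bash
python3 -m inch '[[0,0,0.1,0,0,0],[0,0,0.1,0,0,0],[0,0,0.1,0,0,0],[0,0,0.1,0,0,0],[0,0,0.1,0,0,0],[0,0,0,0,0,0],[0,0,0,0,0,0]]' && python3 -m inch '[[0,0,0.1,0,0,0],[0,0,0.1,0,0,0],[0,0,0.07,0,0,0],[0,0,0.04,0,0,0],[0,0,0,0,0,0],[0,0,0,0,0,0]]'
```

```text
clock: 31.25
position: [0.5905, 0.2289, 0.0634]
eef_rot: [-0.0, 0.707, 0.707, -0.0]
ft_force: [1.0, 0.5, -0.1]
opening: 0.0182
grasp_force: 58.7
clock: 31.75
position: [0.5907, 0.2289, 0.0545]
eef_rot: [-0.0, 0.707, 0.707, -0.0]
ft_force: [-0.1, 0.0, 0.3]
opening: 0.0182
grasp_force: 58.7
```

```bash
python3 -m inch '[[0,0,0.04,0,0,0],[0,0,0,0,0,0],[0,0,0.03,0,0,0],[0,0,0,0,0,0],[0,0,0,0,0,0]]'
```

```text
clock: 32.17
position: [0.591, 0.229, 0.0539]
eef_rot: [0.0, 0.707, 0.707, 0.0]
ft_force: [-2.9, -0.7, 7.5]
opening: 0.018
grasp_force: 59.5
```

```bash
python3 -m inch '[[0,0,0,0,0,0],[0,0,0,0,0,0],[0,0,0,0,0,0],[0,0,0,0,0,0],[0,0,-0.3,0,0,0],[0,0,-0.7,0,0,0],[0,0,-1,0,0,0],[0,0,-1,0,0,0],[0,0,-1,0,0,0],[0,0,-1,0,0,0]]' 40 && python3 -m inch '[[-0.4,-0.2,0,0,0,0],[-1,-0.4,0,0,0,0],[-1,-0.5,0,0,0,0],[-1,-0.5,0,0,0,0],[-1,-0.5,0,0,0,0],[-1,-0.5,0,0,0,0],[-1,-0.5,0,0,0,0],[-1,-0.5,0,0,0,0],[-0.5,0,0,0,0,0],[0,0,0,0,0,0]]' && python3 -m inch '[[0,0,0,0,0,0],[0,0,0,0,0,0],[0,0,0,0,0,0]]'; python3 - <<'E'
from h import *; from bench import viewer
import pickle
C={n:viewer.camera(n) for n in("top","side")}; F={n:smooth(c,.6) for n,c in C.items()}
A=[]
B={"vial":(.591,.2291,.034,.046,.009),"small":(.501,.2325,.034,.05,.021),"medium":(.5944,.3191,.03,.062,.027),"large":(.5044,.3225,.026,.08,.031)}
for k,(x,y,fl,h,r) in B.items():
    print(k,[(n,np.round((fitc(C[n],F[n],(x,y),fl+h,r,.01)[0]-[x,y])*1000,1)) for n in C])
print([np.round(fitc(C[n],F[n],p,.005,r,.01)[0],4) for p,r in(((.7075,.0647),.02),((.7057,-.0572),.025)) for n in C])
for n,(x0,y0,w) in {"top":(140,175,80),"side":(335,190,100)}.items():
    k=400/w; a=cv2.resize(C[n]["frame"][y0:y0+w,x0:x0+w,::-1],(400,400),interpolation=cv2.INTER_CUBIC)
    for x,y,fl,h,r in B.values(): cv2.polylines(a,[((proj(C[n],circ(x,y,fl+h,r))-[x0,y0]+.5)*k).astype(np.int32)],True,(0,255,0),1)
    A.append(a)
cv2.imwrite("pics/end.png",np.hstack(A))
E
```

```text
clock: 33.0
position: [0.5905, 0.2289, 0.2045]
eef_rot: [0.0, 0.707, 0.707, 0.0]
ft_force: [0.4, -0.0, -0.3]
opening: 0.04
grasp_force: 0.0
clock: 33.83
position: [0.4823, -0.0107, 0.2034]
eef_rot: [0.001, 0.709, 0.706, 0.0]
ft_force: [0.7, -0.0, -0.3]
opening: 0.0398
grasp_force: 0.0
clock: 34.08
position: [0.4831, -0.0072, 0.2026]
eef_rot: [0.0, 0.707, 0.708, 0.0]
ft_force: [-0.7, -0.7, -0.2]
opening: 0.04
grasp_force: 0.0
vial [('top', array([ -4.9, -12.4])), ('side', array([19.4, -1.2]))]
small [('top', array([-0.9,  0.1])), ('side', array([ 2.4, -0.4]))]
medium [('top', array([ -3.9, -13.2])), ('side', array([ 4.3, -1.3]))]
large [('top', array([-0.2, -1.8])), ('side', array([ 5.6, -0.4]))]
[array([0.7068, 0.0652]), array([0.7082, 0.0643]), array([ 0.705, -0.057]), array([ 0.7063, -0.0574])]
```

View pics/end.png

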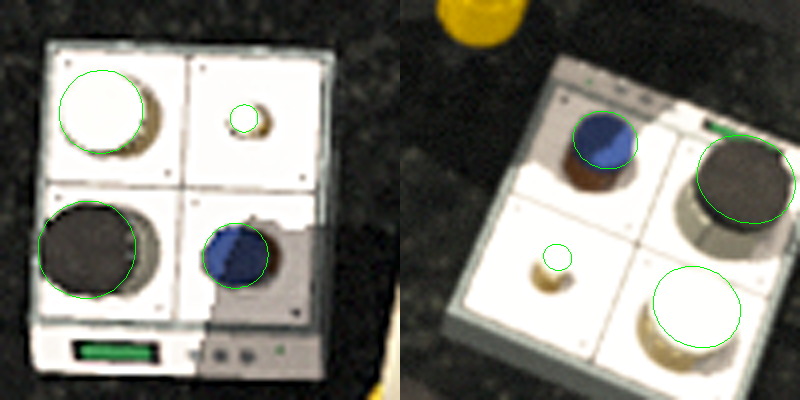

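The end view shows all four containers upright in their matching bores, with the predicted seated outlines lying on their lids. The vial and medium lid are white on white, so their fits mean nothing, but the visible bodies line up. Both measuring tools are unmoved to within 0.2 mm. Handing in.

```bash
python3 -c "
from bench import order
print(order.sign_off())"
```

```text
the job is handed in; nothing more can be done
None
```

The three jars and the vial were lowered upright into their matching bores, each until the wrist force showed it on the bore floor, and released. Both measuring tools were left where they stood, and the job was handed in at about 34 s (no verdict returned).

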